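Fit a brittle sleeve on the gauge pin it matches

ROBOT

A 7-joint arm with a two-finger parallel gripper is mounted at the origin on the work surface. World frame = base frame: x ahead of the robot, y to its left, z up, the work surface at z = 0. Lengths are in mm, angles in degrees, forces in N, time in s.
With the tool pointing down it reaches from about 400 to 750 mm from the base axis. Payload 19.5 kg.
Tool frame: the origin (TCP) lies at the very end of the fingers, on their centre line; the grasp point (between the pads) lies 19 mm behind it; z points along the fingers, y is the line along which they close (so a half turn about z gives the same grasp; the last joint's range is limited). The gripper opens to 85 mm and grips with 20 to 120 N. Pads are 22 mm wide; open, the fingers measure 114 mm over their backs; the gripper's body (76 mm by 85 mm) begins 54 mm behind the grasp point. The pads swing forward as they close: fully open they stand 13 mm farther back than shut.
Start: joints at [74.043, 40.479, -1.581, 85.061, 1.261, 54.483, -4.326], TCP at [134.886, -558.928, 231.268] pointing down, gripper open.
Joint ranges: [-155.06, 155.06], [-18.47, 123.98], [-90, 86.84], [0, 140.48], [-83.41, 263.41], [0, 116], [-161.91, 161.91]. Speed limits (degrees/s): [108.29, 108.29, 147.25, 147.25, 172.46, 172.46, 172.46].

INTERFACE

Orientations are given as a 3x3 rotation matrix whose columns are the frame's x, y, z axes.
In Python, from workcell import r, optics gives the robot as it stands. Calls block until the motion is done:
- r.reach(position, orientation): joint-space move of the TCP to a pose.
- r.move_linear(position, attitude=None, feed=150, max_force=None): straight line of the TCP; attitude=None keeps the orientation; feed is the mean speed in mm/s. With max_force (N) it stops when the force on the tool has changed by that much, and returns True; else False.
- r.goto_joints(angles): joint-space move.
- r.set_gripper(opening): finger opening in mm; the grip force is fixed at half the most; returns when the fingers have stopped.
- r.pause(seconds).
- r.inverse_kinematics(position, orientation): joint angles nearest the present ones, or None.
- optics.get_image(name): name is "side" or "top"; returns the picture (480x640x3 uint8, red, green, blue); there is no depth.
- optics.get_calibration(name): a dict with "intrinsics" (3x3 intrinsics, pixels), "camera_from_world" (4x4, takes a point from world to camera coordinates). Camera axes: x right, y down, z forward; pixel columns grow to the right and rows downward; lengths in mm; the calibration is good to about 2 mm. A picture is of the moment at which its call begins. get_calibration takes no time and is no camera call.
A pose or a line that the arm cannot do raises r.Unreachable and nothing moves.
- r.close_job(): hands the job in; it is judged then, once.
Readings, each from a call of its own:
- r.current_clock(): time.
- r.current_joint_pos(): joint angles.
- r.current_qvel(): joint speeds.
- r.current_tau(): joint torques, N m.
- r.current_tcp_pos(): TCP position.
- r.current_orientation(): TCP orientation.
- r.current_wrist_force(): force on the tool from outside, world axes, zero at the start.
- r.current_wrist_torque(): the same for the moment, N m.
- r.current_finger_gap(): finger opening in mm.
- r.current_finger_force(): force on a finger pad.
Only numpy, scipy, OpenCV 4.12 (cv2) and the standard library are available. Lean on these libraries where they do the work, as an engineer would, in place of code of your own. Each camera call takes 0.05 s, during which the arm holds its last target. There are 200 camera calls.

TASK

Find out which one of the three slanting gauge pins the orange sleeve fits, and leave it there, flange down and fully home with the flange flat on the sloping deck, let go; on the two wrong pins it goes part of the way and then stops short on a shoulder, so try by feel and take it off again. The sleeve is brittle: grip it as softly as you can, never force or drop it (all forces on it together, squeeze of both fingers plus push, must stay under 90 N), and leave the mini press, glue bottle and tape roll where they are.

Things in the scene. Friction and masses are not known exactly. Their poses are not given: they have to be found in the camera images.
- sleeve: Loose brittle orange plastic sleeve, 60 g or so: outside diameter 33 mm, straight through-bore 22 mm, height 60 mm, with a flange 44 mm wide and 5 mm thick at its foot. Starts upright on the table, flange down. Origin: centre of the flange's underside; z along the bore, away from the flange. Grip the 33 mm body above the flange.
- deck: Sloping aluminium deck, 105 mm (x, up the slope) by 250 mm (y), 10 mm thick, on the blue base of the fixed gauge rack. Origin: centre of its upper face, 48 mm above the table. z: outward normal, the direction of all three pins, leaning 25 degrees from vertical, roughly to the right as seen from the robot (-y).
- foot1 (a point): On the deck face on the axis of gauge pin 1 (deck y = +80 mm); axes as the deck. All three dark steel pins rise 66 mm along z, 18.5 mm thick, the last 16 mm tapering to a 9 mm tip. One is plain; the others have a 26 mm shoulder over their lowest 14 or 24 mm, which stops the sleeve that far off the deck. Which is which changes.
- foot2 (a point): The same for gauge pin 2, in the middle (deck y = 0).
- foot3 (a point): The same for gauge pin 3 (deck y = -80 mm).
- mini_press: Bystander, loose: small hand heat press, 85 x 55 x 51 mm, steel sole, white body, green top; origin at the centre of its underside.
- glue: Bystander, loose: glue bottle 48 mm in diameter, 110 mm tall, red cap; origin at the centre of its underside.
- tape: Bystander, loose: roll core of pale tape lying flat, 90 mm across, 24 mm high; origin at the centre of its underside.
Not all that is in view belongs to the job. There is more than one size of the sleeve; the one meant has the size given above.

How it is judged (in metres and radians):
At the end, for the whole second after the job is handed in: The sleeve rests on one of the pins, flange down, fully home: the centre of its foot within 6 mm of that pin's foot point and no more than 4 mm off the deck, its axis within 0.12 rad of the pin's, at rest and released. Only the plain pin allows this (((distance between sleeve and foot1 below 0.006 m and z of sleeve in the frame of foot1 below 0.004 m) or (distance between sleeve and foot2 below 0.006 m and z of sleeve in the frame of foot2 below 0.004 m) or (distance between sleeve and foot3 below 0.006 m and z of sleeve in the frame of foot3 below 0.004 m)) and angle between the z axis of sleeve and the z axis of deck, either way round below 0.12 rad and angle between sleeve's own z axis and vertical below 0.65 rad and linear speed of sleeve below 0.02 m/s); the robot touches nothing.
It fails at once if the forces on the sleeve together (squeeze of both fingers plus push or impact) exceed 90 N (contact force between sleeve and anything else above 90 N).
It fails at once if the mini press is moved by more than 20 mm (distance of mini_press from where it was at the start of the episode above 0.02 m).
It fails at once if the glue bottle is moved by more than 20 mm (distance of glue from where it was at the start of the episode above 0.02 m).
It fails at once if the tape roll is moved by more than 20 mm (distance of tape from where it was at the start of the episode above 0.02 m).
It also fails if it takes over 72 s, if anything falls off the work surface, if the arm or the gripper's body presses on something with over 40 N, if the wrist force passes 120 N, or if a joint passes its speed limit or range.

## Working session

There is one attempt and no reset: what is moved stays moved. The work goes in short steps, each a Python script; the robot and the scene stay as the last script left them, time stands still between calls to the robot, and variables do not carry over. Pictures are saved under pics/ and viewed, at most 10 in all, crops included, and the job is handed in when it is done.

```bash
mkdir -p pics; ls
python3 - <<'E'
from workcell import r, optics
import cv2, numpy as np
for n in("side","top"):
    cv2.imwrite(f"pics/{n}0.png",optics.get_image(n)[:,:,::-1]); c=optics.get_calibration(n); print(n,np.round(c["intrinsics"],1).tolist(),np.round(c["camera_from_world"],3).tolist())
print(r.current_clock(),r.current_orientation(),r.current_finger_gap(),r.current_wrist_force())
E
```

```text
pics
side [[483.9, 0.0, 320.1], [0.0, 483.9, 240.4], [0.0, 0.0, 1.0]] [[-0.699, -0.715, 0.001, 473.198], [-0.467, 0.456, -0.758, 268.995], [0.542, -0.53, -0.652, 575.882], [0.0, 0.0, 0.0, 1.0]]
top [[468.4, 0.0, 311.9], [0.0, 468.4, 242.4], [0.0, 0.0, 1.0]] [[0.015, -1.0, -0.009, 97.122], [-0.995, -0.015, -0.097, 605.541], [0.097, 0.011, -0.995, 917.008], [0.0, 0.0, 0.0, 1.0]]
0.1 [[ 9.72101951e-01  2.34558623e-01 -2.21377061e-04]
 [ 2.34558727e-01 -9.72101483e-01  9.53990785e-04]
 [ 8.56579573e-06 -9.79302225e-04 -9.99999520e-01]] 85.57874866033691 [-0.30443476  0.10101393  0.59837629]
```

View pics/side0.png

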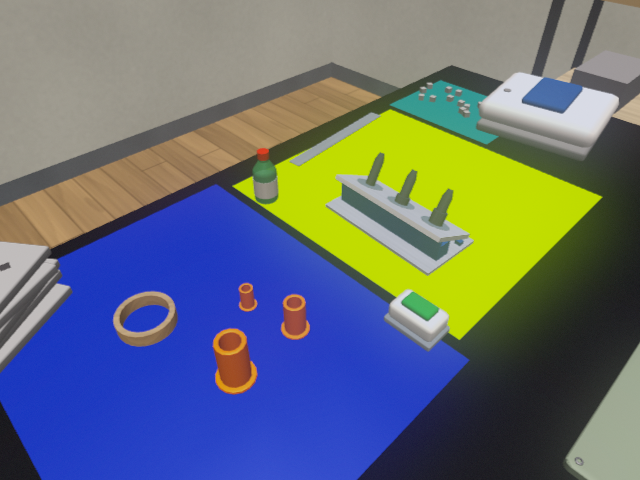

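View pics/top0.png

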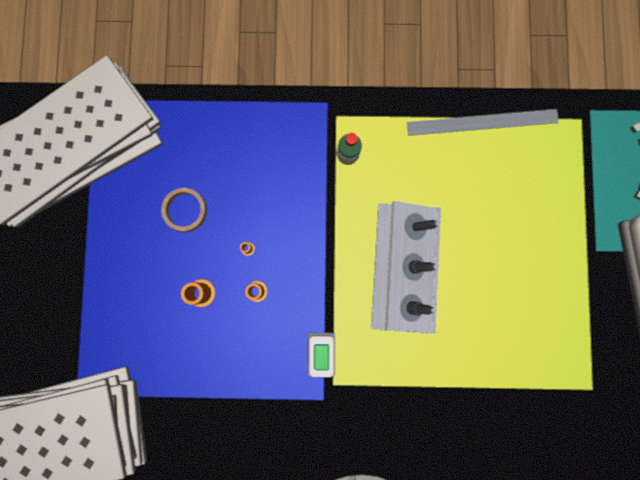

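Side picture: orange sleeves at (247,297) small, (295,316) medium, (235,360) large; the rack pins stand at about (375,170), (407,188) and (442,208). In the top picture the sleeves are at (247,248), (256,292) and (200,293). A 44 mm flange should span about 23 px from the top, so the medium one fits. I'll confirm that in an enlarged crop.

Run:
```python
import cv2, numpy as np
t=cv2.imread("pics/top0.png");s=cv2.imread("pics/side0.png")
z=lambda im,x,y,w,h,k:cv2.resize(im[y:y+h,x:x+w],None,fx=k,fy=k,interpolation=cv2.INTER_CUBIC)
cv2.imwrite("pics/c1.png",np.hstack([z(t,176,236,100,75,4),z(s,200,275,100,75,4)[:300]]) )
a=np.vstack([np.hstack([z(t,176,236,100,75,4),z(s,232,275,100,75,4)]),np.hstack([z(t,366,196,80,60,5)[:300],z(s,320,145,160,120,2.5)])])
a=np.vstack([np.hstack([z(t,176,236,100,75,4),z(s,232,275,100,75,4)]),np.hstack([z(t,366,196,100,150,2)[:300,:200],z(s,320,145,150,75,4)[:300]])])
cv2.imwrite("pics/c1.png",a);print(a.shape)
# rack crop
cv2.imwrite("pics/c2.png",np.hstack([z(t,366,196,80,145,4),z(s,330,145,116,145,4)[:, :464]]))
```

```text
(600, 800, 3)
```

View pics/c1.png

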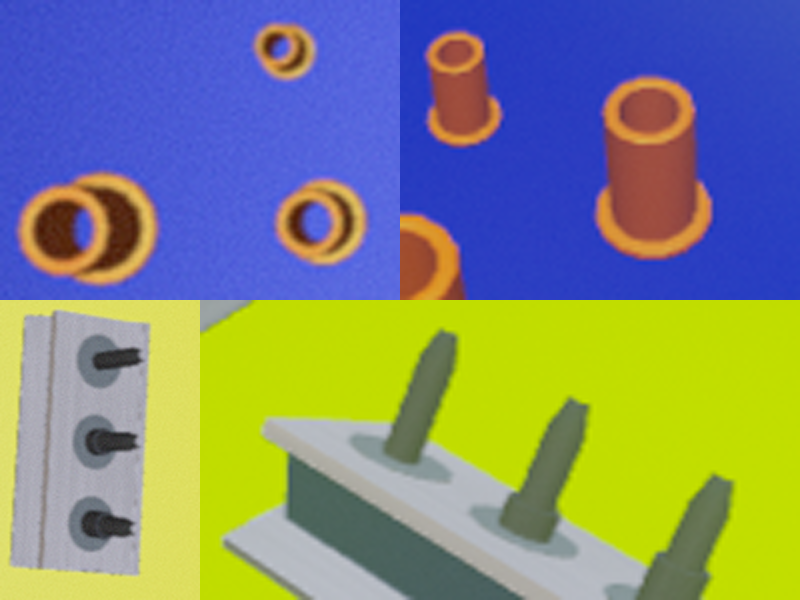

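View pics/c2.png

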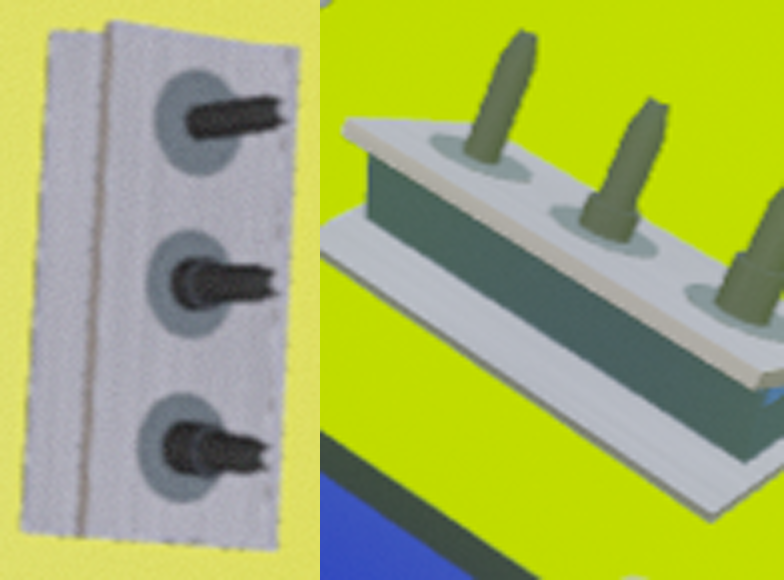

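The medium sleeve's flange is about 22 px in the top crop (at ≈(256,291)), which matches 44 mm. The small one is about 15 px and the large one about 28 px, so medium it is. In the rack crop the far pin (top ≈(416,226)) looks plain, while the middle and near pins show shoulders. The far pin should be pin 3. Next I'll fit the poses.

```bash
cat > h.py <<'E'
import numpy as np
from workcell import r, optics
from scipy.optimize import least_squares
C={n:optics.get_calibration(n) for n in("side","top")}
def proj(n,P):
    T=np.array(C[n]["camera_from_world"]);K=np.array(C[n]["intrinsics"])
    q=K@(T[:3,:3]@np.asarray(P,float)+T[:3,3]);return q[:2]/q[2]
def src(o,p,k=4): return np.array(o)+(np.array(p)+.5)/k-.5
def deckR(yaw):
    c,s=np.cos(np.radians(25)),np.sin(np.radians(25)); z=np.array([0,-s,c]);x=np.array([0,c,s]);R=np.c_[x,np.cross(z,x),z]
    cy,sy=np.cos(yaw),np.sin(yaw);return np.array([[cy,-sy,0],[sy,cy,0],[0,0,1]])@R
E
cat > fit.py <<'E'
from h import *
ot,os_=(366,196),(330,145)
obs=[]
A=lambda n,o,p,d:obs.append((n,src(o,p),np.array(d,float)))
for p,y in(((281,113),-80),((271,283),0),((266,455),80)):A("top",ot,p,(0,y,66))
for p,y in(((199,122),-80),((190,284),0),((181,447),80)):A("top",ot,p,(0,y,0))
for p,d in(((108,22),(52.5,-125,0)),((300,47),(-52.5,-125,0)),((80,538),(52.5,125,0)),((276,549),(-52.5,125,0))):A("top",ot,p,d)
A("side",os_,(524,33),(0,-80,66));A("side",os_,(657,101),(0,0,66));A("side",(320,145),(524,178),(0,80,66))
A("side",os_,(481,158),(0,-80,0));A("side",os_,(603,231),(0,0,0));A("side",os_,(345,122),(52.5,-125,0))
def f(p,obs=obs):
    R=deckR(p[2]);return np.concatenate([proj(n,R@d+[p[0],p[1],48])-u for n,u,d in obs])
for nm in("both","top","side"):
    o=[q for q in obs if nm in("both",q[0])]
    s=least_squares(f,[550,-150,0],args=(o,),loss="soft_l1")
    print(nm,s.x.round(3),np.degrees(s.x[2]).round(2)); 
    if nm=="both":
        print(f(s.x).reshape(-1,2).round(1).tolist())
        R=deckR(s.x[2]); print("foot3",R@[0,-80,0]+[s.x[0],s.x[1],48],"tip",R@[0,-80,66]+[s.x[0],s.x[1],48])
so=[("top",src((176,236),(309,224)),60),("top",src((176,236),(322,222)),5),("side",src((232,275),(248.5,109)),60)]
g=lambda p,so=so:np.concatenate([proj(n,[p[0],p[1],z])-u for n,u,z in so])
s=least_squares(g,[500,150]);print("sleeve",s.x,g(s.x).round(1),[least_squares(g,[500,150],args=([q],)).x.round(1) for q in so])
E
python3 fit.py
```

```text
both [ 5.56021e+02 -9.41510e+01 -6.70000e-02] -3.82
[[1.6, 0.2], [1.7, 0.7], [0.4, 1.4], [0.3, 0.9], [0.1, 0.6], [-0.2, 0.7], [2.4, -0.3], [-2.6, 1.2], [0.9, 0.2], [-3.6, -0.5], [-76.6, -0.6], [-77.5, -0.2], [1.6, -0.0], [-78.5, -0.1], [-78.2, 0.2], [-77.8, -1.7]]
foot3 [635.84370786 -99.47966424  48.        ] tip [ 633.98591873 -127.3105321   107.81631394]
top [ 5.5699e+02 -9.3059e+01 -5.5000e-02] -3.17
side [ 454.993 -196.958  -37.778] -2164.54
sleeve [504.51200718 219.93149353] [-0.5 -0.5 -0.2 -0.2  0.7  0. ] [array([503.5, 218.9]), array([504.1, 219.6]), array([505.3, 220.6])]
```

```bash
sed -i 's/^A("side",os_,(524.*/A("side",os_,(204,33),(0,-80,66));A("side",os_,(337,101),(0,0,66));A("side",(320,145),(524,178),(0,80,66))/; s/^A("side",os_,(481.*/A("side",os_,(161,158),(0,-80,0));A("side",os_,(283,231),(0,0,0));A("side",os_,(25,122),(52.5,-125,0))/' fit.py; python3 fit.py
```

```text
both [ 5.57423e+02 -9.22220e+01 -5.00000e-02] -2.88
[[-0.1, -0.8], [0.6, -0.3], [0.1, 0.4], [-1.3, 0.2], [-0.9, -0.1], [-0.5, 0.1], [0.4, -0.7], [-4.5, 0.0], [0.9, -0.0], [-3.6, -1.5], [1.5, -0.3], [1.0, -0.2], [0.5, -0.3], [-0.1, 0.3], [0.5, 0.3], [0.4, -1.1]]
foot3 [637.32200351 -96.24000784  48.        ] tip [ 635.92116282 -124.09761419  107.81631394]
top [ 5.5699e+02 -9.3059e+01 -5.5000e-02] -3.17
side [ 5.57796e+02 -9.10860e+01 -4.30000e-02] -2.45
sleeve [504.51200718 219.93149353] [-0.5 -0.5 -0.2 -0.2  0.7  0. ] [array([503.5, 218.9]), array([504.1, 219.6]), array([505.3, 220.6])]
```

```bash
cat >> h.py <<'E'
DR=deckR(-0.050); N=DR[:,2]; D=np.array([557.42,-92.22,48.]); F3=D+DR@[0,-80,0]
S=np.array([504.5,219.9,0.])
def tool(z,y):
    z=np.asarray(z,float)/np.linalg.norm(z);y=y-z*np.dot(y,z);y/=np.linalg.norm(y);return np.c_[np.cross(y,z),y,z]
E
python3 - <<'E'
from h import *
dn=[0,0,-1.]
for k,a in(("dy",DR[:,1]),("dx",np.array([DR[0,0],DR[1,0],0]))):
  for s in(1,-1):
    y=s*a
    for nm,p,R in(("g",S+[0,0,24],tool(dn,y)),("gh",S+[0,0,150],tool(dn,y)),("p",F3+N*24,tool(-N,y if k=="dy" else s*DR[:,0])),("pa",F3+N*130,tool(-N,y if k=="dy" else s*DR[:,0]))):
        q=r.inverse_kinematics(p,R);print(k,s,nm,None if q is None else np.round(q))
E
```

```text
dy 1 g [ -47.   65.   41.  101.  -64.   42. -152.]
dy 1 gh [ -51.   56.   55.   97.  -54.   57. -159.]
dy 1 p [   9.   65.   23.   71.  -50.   66. -133.]
dy 1 pa [  12.   60.   27.   64.  -46.   78. -137.]
dy -1 g [-36.  59.  19. 100. -37.  27.   5.]
dy -1 gh [-24.  45.  -6.  96.   6.  40. -36.]
dy -1 p [ 30.  65. -31.  70.   4.  53.   9.]
dy -1 pa [ 32.  59. -30.  63.   1.  67.  12.]
dx 1 g [-26.  57.  -2. 100.   4.  23.  56.]
dx 1 gh [ -7.  49. -39.  95.  38.  50.  25.]
dx 1 p [ 39.  73. -60.  70.  36.  62.  77.]
dx 1 pa [ 41.  65. -58.  63.  27.  72.  84.]
dx -1 g [-39.  60.  24. 101. -45.  30. -78.]
dx -1 gh [-41.  48.  27.  97. -30.  43. -92.]
dx -1 p [ 21.  63.  -7.  71. -22.  55. -61.]
dx -1 pa [ 23.  57.  -3.  63. -23.  69. -62.]
```

Run:
```python
from h import *
R=tool([0,0,-1.],-DR[:,1])
r.set_gripper(56)
r.reach(S+[0,0,170],R)
print(r.current_clock(),r.current_wrist_force())
print(r.move_linear(S+[0,0,16],feed=120,max_force=8),r.current_tcp_pos(),r.current_clock())
for g in(40,37,36,35,34.5,34,33.6,33.3,33,32.7,32.4,32.1,31.8):
    r.set_gripper(g);f=r.current_finger_force();print(g,r.current_finger_gap(),f,r.current_wrist_force().round(1),round(r.current_clock(),2))
    if np.max(np.abs(f))>5: break
import cv2
ims=[optics.get_image("side")[250:400,180:380],optics.get_image("top")[200:350,180:380]]
cv2.imwrite("pics/g1.png",cv2.resize(np.hstack(ims),None,fx=2,fy=2,interpolation=cv2.INTER_CUBIC)[:,:,::-1])
```

```text
3.5417 [-0.62529608  0.35395591 -0.01601783]
False [504.81601647 220.01603201  16.59183536] 4.975
40 39.95980024871632 0.0 [-0.8 -0.1 -0.3] 5.28
37 37.08286082091054 0.0 [-0.2  0.3 -0.2] 5.49
36 36.13631152779999 0.0 [ 0.6  0.6 -0.8] 5.71
35 35.158585711357865 0.0 [-1.  -0.5  0.6] 5.92
34.5 34.7285553595009 0.0 [-0.3  0.2 -0.1] 6.14
34 34.32959726293891 0.26476884086150676 [-0.6  0.1  0.1] 6.36
33.6 33.5732027174738 0.4823124117683619 [1.6 0.1 1.3] 6.58
33.3 33.238720884898356 0.5490208009723574 [-0.2  0.3  1.4] 6.79
33 33.03301243121852 0.5213879782240838 [1.9 0.5 1.1] 7.01
32.7 32.82495731757716 1.7829036642797291 [-0.1  0.8  1.8] 7.22
32.4 32.580314053549664 6.569312238134444 [ 0.7 -0.8  2.1] 7.44
```

View pics/g1.png

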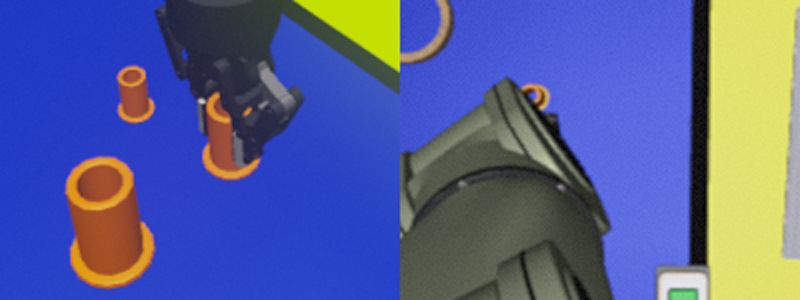

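The side view shows the sleeve upright between the pads at about (205–260, 90–175) in the crop, with nothing else touched. I'll tighten slightly, lift, and carry it over pin 3.

Run:
```python
from h import *
import cv2
for g in(32.1,31.8,31.5,31.2):
    r.set_gripper(g);f=r.current_finger_force();print(g,r.current_finger_gap(),f)
    if f>13: break
r.move_linear(S+[0,0,60],feed=60);print(r.current_finger_force(),r.current_wrist_force())
r.move_linear(S+[0,0,190],feed=150)
R=tool(-N,-DR[:,1])
r.reach(F3+N*(130+16),R)
r.move_linear(F3+N*(78+16),feed=80)
r.pause(.3)
p=r.current_tcp_pos();print(r.current_clock(),(DR.T@(p-F3)).round(2),np.degrees(np.arccos(-r.current_orientation()[:,2]@N)),r.current_finger_force(),r.current_wrist_force())
s=optics.get_image("side");t=optics.get_image("top");cv2.imwrite("pics/s2.png",s[:,:,::-1]);cv2.imwrite("pics/t2.png",t[:,:,::-1])
ims=[s[100:250,320:470],t[170:320,340:490]]
cv2.imwrite("pics/g2.png",cv2.resize(np.hstack(ims),None,fx=2.66,fy=2.66,interpolation=cv2.INTER_CUBIC)[:,:,::-1])
```

```text
32.1 32.13351757260208 12.340027475729585
31.8 32.442843156619524 18.586493991315365
18.340851478278637 [-0.43370088  0.76741585 -0.9089732 ]
12.4833 [-6.000e-02 -6.000e-02  9.423e+01] 0.020064731393984642 18.35858155041933 [ 0.51310177 -0.56227038 -0.26373711]
```

View pics/g2.png

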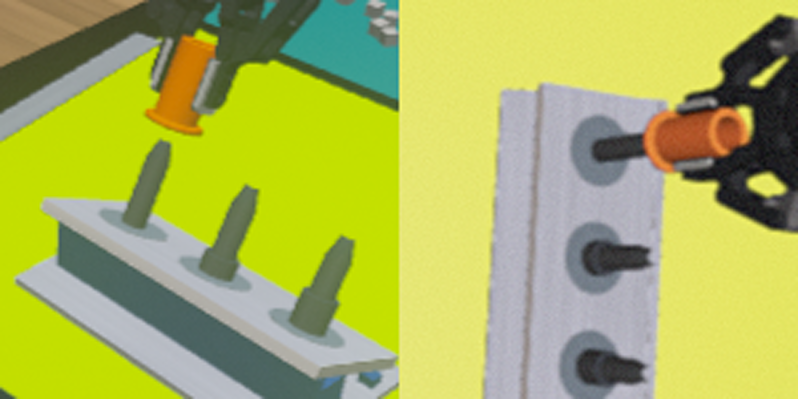

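The sleeve hangs over the far pin, with the flange centre at crop (174,123) and the pin tip at (161,143). In the side view it may be a few mm off the pin axis. I'll check with an overlay of the projected model.

Run:
```python
from h import *
import cv2
out=[]
def circ(h,rad,n=60):
    a=np.linspace(0,2*np.pi,n);return [F3+DR@[rad*np.cos(t),rad*np.sin(t),h] for t in a]
for nm,f,o in(("side","pics/s2.png",(355,110)),("top","pics/t2.png",(550-0,195))):
    if nm=="top": o=(405,190) if False else (555-0,0)
    im=cv2.imread(f)
    if nm=="top": o=(550//1-0,0)
    c=proj(nm,F3+N*85); o=(c-[33,37]).round().astype(int); 
    k=8;z=cv2.resize(im[o[1]:o[1]+75,o[0]:o[0]+50],None,fx=k,fy=k,interpolation=cv2.INTER_CUBIC)
    for h,rad,col in((77.6,22,(255,0,0)),(137.6,16.5,(255,0,0)),(66,4.5,(255,0,255)),(50,9.25,(255,0,255)),(0,9.25,(255,0,255))):
        pts=np.array([(proj(nm,p)-o+.5)*k-.5 for p in circ(h,rad)]);cv2.polylines(z,[pts.round().astype(np.int32)],True,col,1)
    print(nm,o);out.append(z)
cv2.imwrite("pics/ov.png",np.hstack(out))
```

```text
side [353 106]
top [410 185]
```

View pics/ov.png

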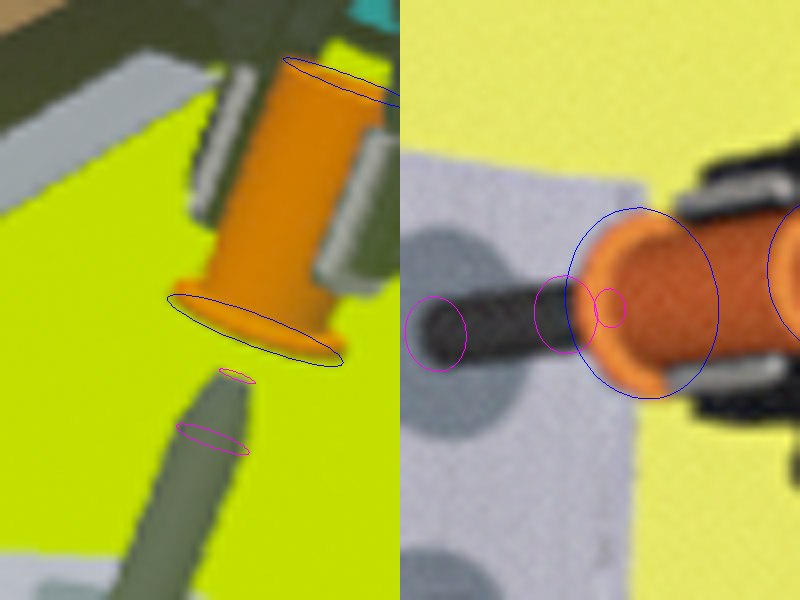

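The overlay agrees with the model to about 1 px: the pin is 3–5 px (8x scale) left of prediction in the side view, and relative offsets are 1.3 mm or less. I'll insert with a force guard.

Run:
```python
from h import *
def st(l):
    p=r.current_tcp_pos();print(l,(DR.T@(p-F3)).round(2),(DR.T@r.current_wrist_force()).round(1),r.current_finger_force(),round(r.current_clock(),2),flush=True)
O=F3+[.4,.4,0]
for h in(70,50,40,28,14,-6):
    hit=r.move_linear(O+N*(h+16.4),feed=30,max_force=7);st((h,hit))
    if hit: break
```

```text
(70, False) [ 0.43 -0.31 86.  ] [-1.1 -0.3 -0.7] 18.358414191752672 12.99
(50, False) [ 0.36 -0.46 66.37] [-1.8  0.2 -1. ] 18.358637485653162 13.81
(40, False) [ 0.38 -0.38 56.14] [-0.8  0.3  0.1] 18.341771475970745 14.29
(28, False) [ 0.41 -0.4  44.18] [ 0.4 -0.4 -1. ] 18.351819310337305 14.84
(14, False) [ 0.39 -0.4  30.22] [-1.4  0.6 -0.6] 18.367400988936424 15.46
(-6, True) [ 0.23 -0.18 15.8 ] [-0.4 -0.6 -1.4] 17.702090833336115 15.96
```

It stopped at deck contact (TCP 15.8 against 16.6 expected), past both shoulder heights. I'll release gently, retreat and look.

Run:
```python
from h import *
import cv2
for g in(32.6,33.2,34,36,42,50):
    r.set_gripper(g)
print(r.current_finger_force(),r.current_wrist_force(),r.current_tcp_pos())
print(r.move_linear(F3+N*150,feed=100,max_force=8)); print(r.current_clock())
r.reach(F3+N*150+[-80,-120,60],tool(-N,-DR[:,1]))
s=optics.get_image("side");t=optics.get_image("top");k=8;out=[]
for nm,im,d in(("side",s,(25,42)),("top",t,(20,37))):
    o=(proj(nm,F3+N*25)-d).round().astype(int)
    z=cv2.resize(im[o[1]:o[1]+75,o[0]:o[0]+50],None,fx=k,fy=k,interpolation=cv2.INTER_CUBIC)[:,:,::-1].copy()
    for h,rad in((0,22),(60,16.5)):
        pts=np.array([(proj(nm,F3+DR@[rad*np.cos(a),rad*np.sin(a),h])-o+.5)*k-.5 for a in np.linspace(0,6.28,60)]);cv2.polylines(z,[pts.round().astype(np.int32)],True,(255,0,0),1)
    out.append(z)
cv2.imwrite("pics/end.png",np.hstack(out));print(r.current_clock())
```

```text
0.0 [ 0.39268475  0.51272205 -0.2379051 ] [ 637.10128531 -103.00348096   62.64789948]
False
18.8
19.5667
```

View pics/end.png

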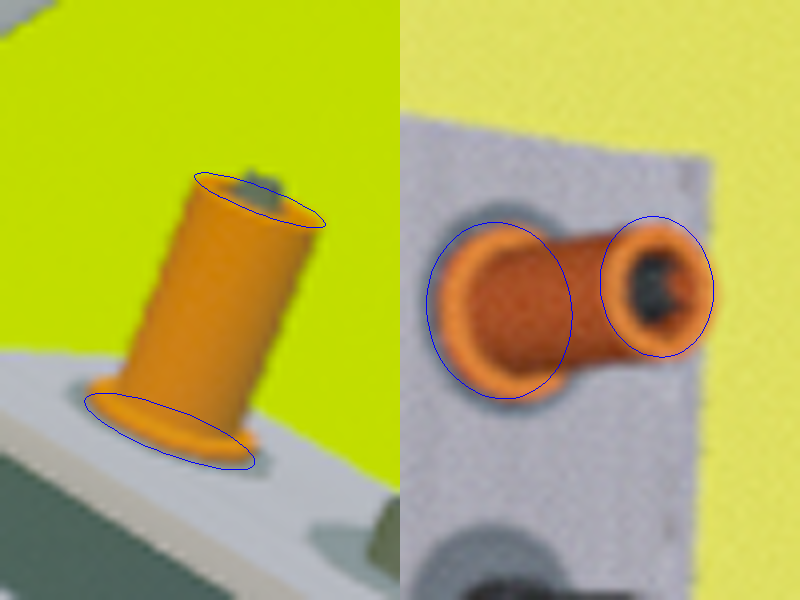

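The sleeve sits flat on the deck with its flange inside the dark disc and the pin tip just protruding from the top (side crop ≈(260,190)), as expected for fully home. I'm handing in.

```bash
python3 -c "
from workcell import r
r.pause(.3);print(r.close_job())"
```

```text
the job is handed in; nothing more can be done
None
```

The orange sleeve is on gauge pin 3 (the plain one), fully home, flange flat on the deck and released; I picked pin 3 from the pictures, confirmed it by feel without trying the other two, and handed the job in at about 20 s.

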